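# Ratchet a vise tight on a glued hand stamp

## Task

The block of the wooden hand stamp has been glued and stands between the open jaws of the small bench vise on the counter. Take the red-handled ring spanner from its wooden block, fit it on the vise's hex nut and tighten (clockwise seen from above) in short strokes between the two stop posts, lifting the spanner off and setting it back for each new stroke, until the jaws grip the stamp and the pull at the red grip has about doubled, to 10 or 11 N, without crushing the block. Turn the nut only with the spanner, leave the spanner sitting down on the nut, and do not disturb the things round about.

Things in the scene. Friction and masses are not known exactly. Their poses are not given: they have to be found in the camera images.
- vise: small grey and blue bench vise fixed to the counter, base plate 74 x 218 x 10 mm, with a round blue housing (radius 45 mm, flat top 45 mm above the counter) that carries the hex nut. Origin: on the counter under the vertical nut axis; x away from the operator, y from the nut towards the jaws.
- posts: two steel stop posts on the vise, 10 mm diameter, 72 mm high, 60 mm from the nut axis, at 139 and 249 degrees from the vise's x axis (counter-clockwise from above); same origin and axes as the vise. With the neck between them the seated spanner's handle can point from 150 to 238 degrees; tightening runs clockwise, from 238 towards 150.
- nut: steel hex nut, 36 mm across flats, 8 mm high plus a 7 mm hexagonal tip tapering to 24 mm. Origin on its axis at the housing's flat top; x is normal to a flat. Clockwise turning drives the jaw pad 20 mm per rad to the rear jaw. Drag 0.5 N m both ways, also when released, so the squeeze stays. After 1.0 to 2.2 rad the stamp is caught by both jaws; then the torque climbs 2.4 N m per rad.
- jaw_pad: rubber-faced driven jaw pad, 50 mm wide, 18 mm high, on springs (6 N per mm) in front of its blue carriage, which the nut drives. Origin: centre of the pad's face, at the counter's height; moves along the vise's y.
- rear_jaw: blue rear jaw with a rubber face, very stiff, faces the jaw pad along the vise's y. Origin: 4 mm behind the centre of its rubber face, at the counter's height.
- stamp: loose wooden hand stamp standing on the vise's base plate between the jaws: block 26 x 45 x 19 mm, turned handle up to 67 mm. Origin: centre of its underside; x across the 26 mm that the jaws squeeze, z up.
- spanner: loose ring spanner, about 70 g. Origin: centre of the ring's underside; handle along -x. Ring 12 mm thick, 52 mm over its outer flats; hex hole 38 mm across flats, a flat facing x: it fits the nut when the two x axes differ by a multiple of 60 degrees (6 degrees of play each way). Seated, its origin meets the nut's. A 12 mm wide, 8 mm thick neck, level with the underside, leads to the grip.
- spanner_grip (a point): centre of the spanner's red grip, 92 mm from the ring centre along the spanner's -x, 9 mm above the ring's underside. Grip 60 mm long (70 to 130 mm from the ring centre), 14 mm wide, 18 mm high. Released, the seated spanner stays flat. Pulled sideways here, about 5.5 N keeps the free nut turning; 10.5 N is the wanted tightness (25 N squeeze); 17 N is too much.
- rest: light wooden block 80 x 80 x 30 mm, fixed; the spanner's ring lies on it at the start, the grip standing out over the counter. Origin: centre of its underside.
- candle: bystander: painted candle (blue flowers) on a black card, 56 x 56 x 66 mm, origin under its centre.
- ink_pad: bystander: flat ink pad tin, 58 x 85 x 15 mm, origin under its centre.
- doll: bystander: small wooden doll, 35 mm across, 112 mm high, origin under its centre.
- brooch: bystander: pink flower brooch lying flat, 34 x 33 x 8 mm, origin under its centre.
Mind the look-alikes: they are no part of the job. There is more than one size of the stamp; the job needs the smaller.

How it is judged (in metres and radians):
On the way, in this order (a step that is already met when the one before it is completed fails the run):
1. the spanner is seated on the nut (horizontal distance between spanner and nut below 0.004 m and z of spanner in the frame of vise below 0.05 m), for 0.1 s.
2. a first stroke drives the jaw pad forward with the spanner on the nut (horizontal distance between spanner and nut below 0.004 m and y of jaw_pad in the frame of vise above 0.0685 m), for 0.1 s.
3. the spanner is lifted off the nut for a fresh stroke (horizontal distance between spanner and nut below 0.04 m and z of spanner in the frame of vise above 0.057 m), for 0.05 s.
4. the jaws squeeze the stamp with more than 12 N (contact force between each of jaw_pad, rear_jaw and stamp above 12 N), for 0.2 s.
At the end, for the whole second after the job is handed in: The stamp stands upright (within 0.1 rad) and still between both jaws, squeezed with 10 to 55 N; the spanner sits down on the nut (ring within 5 mm of the nut axis, less than 5 mm above the housing top), released (contact force between jaw_pad and stamp between 10 and 55 N and contact force between rear_jaw and stamp above 10 N and angle between stamp's own z axis and vertical below 0.1 rad and horizontal distance between spanner and nut below 0.005 m and z of spanner in the frame of vise below 0.05 m and linear speed of stamp below 0.02 m/s and angular speed of stamp below 0.2 rad/s); the robot touches nothing.
It fails at once if the stamp is squeezed with more than 55 N (contact force between jaw_pad and stamp above 55 N).
It fails at once if the nut or the jaw pad is worked with the fingers instead of the spanner (more than 3 N) (contact force between the fingers and nut above 3 N or contact force between the fingers and jaw_pad above 3 N).
It fails at once if the spanner is forced against a stop post with more than 20 N (contact force between spanner and posts above 20 N).
It fails at once if a bystander (candle, ink pad, doll, brooch) is moved more than 20 mm (distance of any of candle, ink_pad, doll, brooch from where it was at the start of the episode above 0.02 m).
It also fails if it takes over 72 s, if anything falls off the work surface, if the arm or the gripper's body presses on something with over 40 N, if the wrist force passes 120 N, or if a joint passes its speed limit or range.

## Robot

A 6-joint arm with a two-finger parallel gripper is mounted at the origin on a cart in front of the work surface, level with it; the furniture and walls round the work are solid. World frame = base frame: x ahead of the robot, y to its left, z up, the work surface at z = 0. Lengths are in mm, angles in degrees, forces in N, time in s.
With the tool pointing down it reaches from about 350 to 850 mm from the base axis. Payload 8.1 kg.
Tool frame: the origin (TCP) lies midway between the tips of the shut fingers; the grasp point (between the pads) lies 19 mm behind it; z points along the fingers, y is the line along which they close (so a half turn about z gives the same grasp; the last joint's range is limited). The gripper opens to 85 mm and grips with 20 to 120 N. Pads are 22 mm wide; open, the fingers measure 114 mm over their backs; the gripper's body (76 mm by 85 mm) begins 54 mm behind the grasp point. The pads swing forward as they close: fully open they stand 13 mm farther back than shut.
Start: joints at [63.69, 7.471, 85.268, -0, 87.261, -4.893], TCP at [219.072, 558.581, 198.092] pointing down, gripper open.
Joint ranges: [-169.43, 169.43], [-51.17, 129.36], [1.28, 143.12], [-76.62, 256.62], [0, 156.53], [-152.29, 152.29]. Speed limits (degrees/s): [136.94, 136.94, 159.86, 180, 180, 180].

## Interface

Orientations are given as [roll, pitch, yaw] about the fixed x, y, z axes, in that order (R = Rz(yaw) Ry(pitch) Rx(roll)).
In Python, from bench import sense, snapshot, order, finder gives the robot as it stands.
- The arm moves only by the tool send_rows, never from a script. Its argument "steps" is a list of rows, each a list of 2 entries, a list of its own where there are three numbers: the shift along the world's x, y, z in units of 30 mm (1.0 is 30 mm), then the turn, a rotation vector about the world's x, y, z in rad. In form: [[[dx, dy, dz], [wx, wy, wz]], ...]. A call has 1 to 10 rows; each row is the pose to reach, as a shift and turn from the pose commanded when the call began; what a row does not reach only later rows make up. A row lasts 1/8 s, in which the tool goes at most 62.5 mm and 10.7 degrees, less where a joint would pass 70% of its speed; a pose out of reach is approached as far as the arm can. A call with a gripper value outside its range is refused whole. "fingers" is the closure, from 0 (fully open) to 1 (shut), set as the call begins (left out, the last holds). The fingers move at their own pace and stop on an object; "squeeze" is the grip in N (left out, the last holds). Time passes only in rows, so rows that repeat a pose let the fingers close. It gives the time, the measured TCP pose, the force, the opening and the grip force at its end, in the units of the state.
- sense(): the state, without advancing time (a new reading comes with each control period).
- snapshot(name): name is "scene" or "top"; returns a dict with "img" (420x560x3 uint8, red, green, blue), "K" (3x3 intrinsics, pixels), "k1" (the pictures are not rectified: a ray, as slopes to the right and down, at radius r is drawn at 1 + k1 r^2 times it, then the intrinsics apply), "pose" (4x4, takes a point from camera to world coordinates). Camera axes: x right, y up, looking along -z (the intrinsics and any distortion apply to the point x, -y, -z); pixel columns grow to the right and rows downward; lengths in mm; the calibration is good to about 2 mm. A picture is of the moment at which its call begins. There is no depth.
- order.hand_in(): hands the job in; it is judged then, once.
Trained networks look in the newest picture that a camera, given by its name, has taken for a name from the list of things; names that differ only in an ending like _2 or _b are one class to them, and where a whole thing is asked for, a point or a joint stands for the part that bears it (a point fixed in the world has none). Each returns a list of dicts, best first, with "confidence" (0 to 1); they miss things now and then, are a little off and sometimes report something else, mostly with a low value. They report only what shows in the picture. A call takes as long as a camera call. They do not tell look-alikes from the thing itself.
- finder.find_in(label, camera): "box" ([left, top, width, height] as shares, 0 to 1, of the picture: columns of its width, rows of its height, round what is visible of it).
- finder.trace(label, camera): "mask" (420x560 bool, what is visible of it) and "box" ([left, top, width, height] as shares, 0 to 1, of the picture: columns of its width, rows of its height, round what is visible of it).
- finder.pinpoint(label, camera): "at" ([column, row] as shares, 0 to 1, of the picture: columns of its width, rows of its height: a listed point, or the origin of a listed thing).
The state is a dict: "time": time; "joint_pos": joint angles; "qd": joint speeds; "joint_efforts": joint torques, N m; "tool_pos": TCP position; "tcp_rot": TCP orientation; "ft_force": force on the tool from outside, world axes, zero at the start; "wrist_torque": the same for the moment, N m; "finger_gap": finger opening in mm; "grip_force": force on a finger pad.
Only numpy, scipy, OpenCV 4.12 (cv2) and the standard library are available. Lean on these libraries where they do the work, as an engineer would, in place of code of your own. Each camera call takes 0.05 s, during which the arm holds its last target. There are 200 camera calls.

## Working session

There is one attempt and no reset: what is moved stays moved. The work goes in short steps, Python scripts to look and compute and a tool call to move; the robot and the scene stay as the last step left them, time stands still between calls to the robot, and variables do not carry over. Pictures are saved under pics/ and viewed, at most 10 in all, crops included, and the job is handed in when it is done.

Besides the shell and the picture viewer there is one more tool, called after "Request:" as name(argument=value, ...), one argument or row to a line, values as JSON. send_rows: Moves the arm, as the interface text tells. Its arguments: {"type":"object","properties":{"steps":{"type":"array"},"fingers":{"type":"number"},"squeeze":{"type":"number"}},"required":["steps"]}

```bash
ls; mkdir -p pics; cat > h.py <<'E'
import numpy as np, cv2
from bench import sense, snapshot, order, finder
def ray(s,u,v):
    K=s['K'];k1=s['k1'];p=np.array([(u-K[0,2])/K[0,0],(v-K[1,2])/K[1,1]]);q=p.copy()
    for _ in range(20): q=p/(1+k1*(q@q))
    T=np.array(s['pose']);return T[:3,3],T[:3,:3]@np.array([q[0],-q[1],-1.])
def at(s,u,v,z):
    o,d=ray(s,u,v);return o+d*(z-o[2])/d[2]
def proj(s,P):
    T=np.array(s['pose']);K=s['K'];c=T[:3,:3].T@(np.array(P,float)-T[:3,3]);q=np.array([c[0],-c[1]])/-c[2]
    q=q*(1+s['k1']*(q@q));return K[0,0]*q[0]+K[0,2],K[1,1]*q[1]+K[1,2]
def save(s,n,crop=None,f=1):
    im=s['img'][:,:,::-1]
    if crop: a,b,c,d=crop;im=im[b:d,a:c]
    cv2.imwrite('pics/'+n+'.png',cv2.resize(im,None,fx=f,fy=f,interpolation=cv2.INTER_CUBIC))
E
python3 - <<'E'
from h import *
S={c:snapshot(c) for c in('scene','top')}
for c in S: 
    S[c]['K']=np.array(S[c]['K']);save(S[c],c+'0',f=1.4);print(c,np.round(S[c]['pose'],2).tolist(),S[c]['K'].tolist(),S[c]['k1'])
z=dict(vise=0,posts=0,nut=45,jaw_pad=0,rear_jaw=0,stamp=10,spanner=30,spanner_grip=39,rest=0,candle=0,ink_pad=0,doll=0,brooch=0)
for n in z:
  for c in S:
    for r in finder.pinpoint(n,c)[:3]:
      u,v=r['at'][0]*560,r['at'][1]*420
      print(n,c,round(r['confidence'],2),round(u),round(v),np.round(at(S[c],u,v,z[n])[:2],0))
E
```

```text
pics
scene [[0.9, 0.29, -0.33, 263.15], [-0.44, 0.61, -0.66, -470.73], [0.02, 0.74, 0.68, 671.65], [0.0, 0.0, 0.0, 1.0]] [[427.7731627276443, 0.0, 281.99488986504554], [0.0, 427.7731627276443, 207.2472230882611], [0.0, 0.0, 1.0]] -0.08818260166638603
top [[0.0, 0.99, -0.15, 339.47], [-1.0, 0.0, 0.0, 153.61], [0.0, 0.15, 0.99, 1420.7], [0.0, 0.0, 0.0, 1.0]] [[525.3081233784012, 0.0, 277.8271251943314], [0.0, 525.3081233784012, 210.41779647827744], [0.0, 0.0, 1.0]] -0.1481413043532528
vise scene 0.94 280 247 [537.  74.]
vise scene 0.39 263 218 [541. 169.]
vise top 0.73 308 215 [538.  64.]
posts scene 0.68 285 250 [542.  61.]
posts scene 0.32 290 327 [ 469. -107.]
posts top 0.47 262 219 [529. 190.]
posts top 0.23 274 221 [523. 157.]
nut scene 0.72 287 234 [547.  64.]
nut top 0.45 308 212 [540.  67.]
jaw_pad scene 0.57 267 229 [534. 132.]
jaw_pad scene 0.5 262 218 [538. 171.]
jaw_pad top 0.51 282 218 [532. 135.]
rear_jaw scene 0.56 256 209 [537. 203.]
rear_jaw top 0.67 259 220 [526. 199.]
stamp scene 0.88 227 187 [501. 295.]
stamp scene 0.73 290 324 [ 468. -109.]
stamp scene 0.62 261 219
[... 191 characters left out ...]
114.]
spanner top 0.23 374 210 [ 550. -112.]
spanner_grip scene 0.92 292 327 [ 460. -130.]
spanner_grip scene 0.6 268 227 [522. 104.]
spanner_grip top 0.81 386 247 [ 449. -139.]
rest scene 0.96 329 311 [ 548. -109.]
rest scene 0.32 284 248 [544.  68.]
rest top 0.68 373 210 [ 553. -115.]
rest top 0.23 373 210 [ 553. -115.]
candle scene 0.57 387 294 [ 669. -124.]
candle scene 0.24 335 271 [608. -32.]
candle top 0.78 374 167 [ 675. -121.]
ink_pad scene 0.66 201 165 [476. 418.]
ink_pad scene 0.48 332 305 [ 560. -101.]
ink_pad top 0.93 178 242 [464. 418.]
doll scene 0.87 241 155 [587. 417.]
doll top 0.54 180 201 [577. 418.]
brooch scene 0.47 333 272 [604. -33.]
brooch top 0.54 345 191 [606. -38.]
```

View pics/scene0.png

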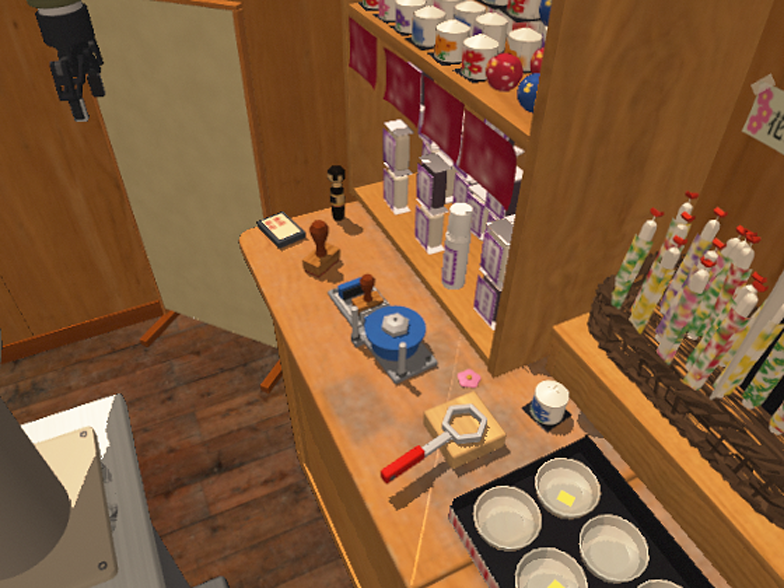

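View pics/top0.png

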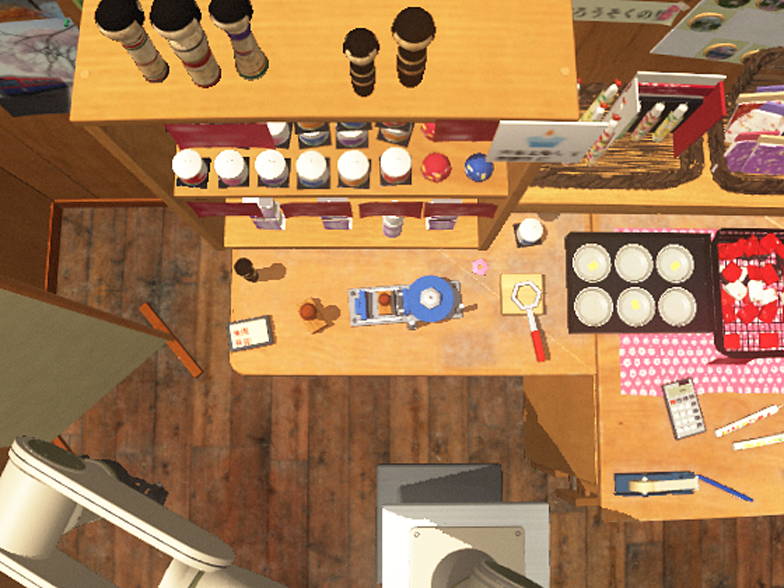

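The scene shot shows the spanner lying on its block, with the ring at (332,305) and the red grip at (290,327). The vise nut is at (283,231). The small stamp stands between the jaws at (262,215).

- **Could be taken for the stamp:** the small stamp in the vise at scene (262,215), which is the one I want, and the larger stamp standing free at (228,180), a look-alike.
- **Could be taken for the spanner:** only the one at (320,310).

Next is a close crop of each.

```bash
python3 - <<'E'
from h import *
S={c:snapshot(c) for c in('scene','top')}
import pickle;pickle.dump(S,open('S0.pkl','wb'))
def cr(s,a,b,w,h,f):
    im=cv2.resize(s['img'][b:b+h,a:a+w,::-1],None,fx=f,fy=f,interpolation=cv2.INTER_CUBIC)
    for k in range(0,w,10): cv2.line(im,(k*f,0),(k*f,8 if (a+k)%50 else 20),(0,255,0),1)
    for k in range(0,h,10): cv2.line(im,(0,k*f),(8 if (b+k)%50 else 20,k*f),(0,255,0),1)
    return im
cv2.imwrite('pics/vs.png',cr(S['scene'],230,190,90,90,6))
a=cr(S['top'],240,190,100,50,7);b=cr(S['top'],340,185,70,80,4)
cv2.imwrite('pics/vt.png',a)
print(sense())
E
```

```text
{'time': 1.5, 'joint_pos': array([ 6.36900907e+01,  7.47045617e+00,  8.52683076e+01,  9.13038275e-04,
        8.72622628e+01, -4.89217915e+00]), 'qd': array([ 0.05897439,  0.06133609,  0.07003831, -0.06397261, -0.03535533,
       -0.13222725]), 'joint_efforts': array([ 5.38909771e-04, -5.69288278e+01, -5.00864804e+01, -9.29490716e-05,
        7.19520576e-04, -3.41855321e-05]), 'tool_pos': array([219.06139373, 558.57504596, 198.09475918]), 'tcp_rot': array([-1.79999055e+02, -9.96213374e-04,  1.58582226e+02]), 'ft_force': array([ 0.70615728, -0.24134031, -0.29106571]), 'wrist_torque': array([0.00330815, 0.00090481, 0.00771834]), 'grip_force': 0.0, 'finger_gap': 85.55626914813341}
```

View pics/vs.png

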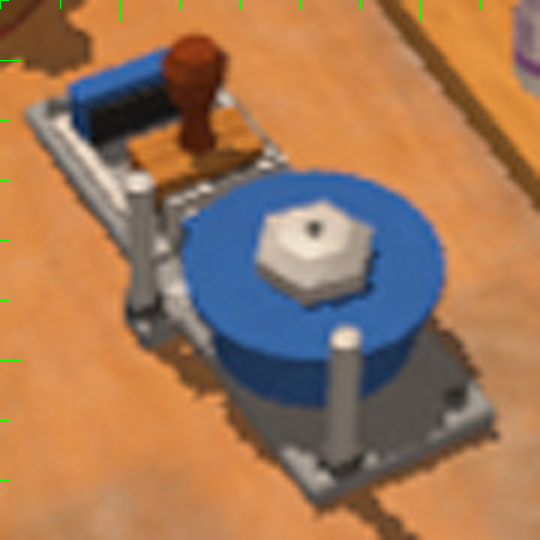

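View pics/vt.png

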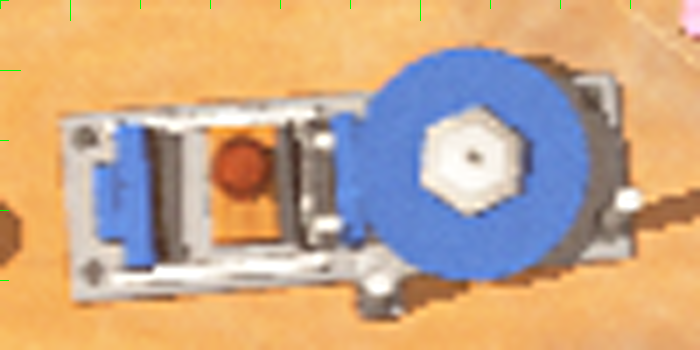

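The scene crop shows the nut tip at (282,228) and the post tops at (253,220) and (287,246), with the small stamp between the jaws. The top crop shows the nut at (307,212) with hex vertices pointing up and down in the image, and the post tops at (294,230) and (329,218). Now I'll fit the poses.

```bash
cat > fit.py <<'E'
from h import *
from scipy.optimize import least_squares, minimize
def hexp(af,z,ang): # vertices
    return [(af/np.sqrt(3)*np.cos(ang+np.pi/6+k*np.pi/3),af/np.sqrt(3)*np.sin(ang+np.pi/6+k*np.pi/3),z) for k in range(6)]
def fill(s,P,F=8,hull=True):
    # mask area at upscaled resolution
    q=np.array([proj(s,p) for p in P]); return q
def iou(masks,hulls,F=4):
    t=0
    for (m,off),qs in zip(masks,hulls):
        M=cv2.resize(m.astype(np.uint8),None,fx=F,fy=F,interpolation=cv2.INTER_NEAREST)
        im=np.zeros_like(M)
        for q,val in qs:
            h=cv2.convexHull(np.round(((q-off+0.5)*F-0.5)*16).astype(np.int32)); cv2.fillConvexPoly(im,h,val,shift=4)
        t+=(M&im).sum()/max(1,(M|im).sum())
    return -t
E
cat > a.py <<'E'
from fit import *
import pickle;S=pickle.load(open('S0.pkl','rb'))
obs={'scene':[(282,227.6,0),(252.8,219.6,1),(287.1,245.4,2)],'top':[(307.3,211.9,0),(293.8,230,1),(329.3,218.1,2)]}
pv=[(0,0,60)]+[(60*np.cos(np.radians(a)),60*np.sin(np.radians(a)),72) for a in(139,249)]
def tw(p,P): c,s_=np.cos(p[2]),np.sin(p[2]);return (p[0]+c*P[0]-s_*P[1],p[1]+s_*P[0]+c*P[1],P[2])
def res(p,cams=('scene','top')):
    return np.concatenate([np.array(proj(S[c],tw(p,pv[i])))-(u,v) for c in cams for u,v,i in obs[c]])
for cams in(('scene','top'),('scene',),('top',)):
    r=least_squares(lambda p:res(p,cams),[540,65,.07]);print(cams,r.x[:2].round(1),np.degrees(r.x[2]).round(1),r.fun.round(1))
    if len(cams)==2: V=r.x
def fitrot(name,masks,model,x0):
    best=None
    for cams in(('scene','top'),('scene',),('top',)):
        best=None
        for a in x0[2]:
            f=lambda p:iou([masks[c] for c in cams],[model(S[c],p) for c in cams])
            r=minimize(f,[x0[0],x0[1],a],method='Nelder-Mead',options=dict(initial_simplex=[[x0[0],x0[1],a],[x0[0]+4,x0[1],a],[x0[0],x0[1]+4,a],[x0[0],x0[1],a+.1]],xatol=.02,fatol=1e-4))
            if best is None or r.fun<best.fun: best=r
        print(name,cams,best.x[:2].round(1),np.degrees(best.x[2]).round(1),round(-best.fun/len(cams),3))
# nut
masks={}
for c,(u,v) in dict(scene=(282,231),top=(307,212)).items():
    a,b=u-13,v-13;im=S[c]['img'][b:b+27,a:a+27].astype(int)
    m=(im[:,:,2]-im[:,:,0]<30)
    n,l,st,_=cv2.connectedComponentsWithStats(m.astype(np.uint8));m=l==l[13,13]
    print(c,m.sum());masks[c]=(m,np.array([a,b]))
def nm(s,p):
    P=hexp(36,45,p[2])+hexp(36,53,p[2])+hexp(24,60,p[2]);return [(np.array([proj(s,(p[0]+x,p[1]+y,z)) for x,y,z in P]),1)]
fitrot('nut',masks,nm,(V[0],V[1],np.radians([10,25,40,55])))
# spanner grip by red, ring by grey
mg={}
for c,(u,v) in dict(scene=(290,330),top=(386,245)).items():
    a,b=u-30,v-30;im=S[c]['img'][b:b+61,a:a+61].astype(int)
    m=(im[:,:,0]>110)&(im[:,:,1]<60)&(im[:,:,2]<60);n,l,st,_=cv2.connectedComponentsWithStats(m.astype(np.uint8));k=1+st[1:,4].argmax();m=l==k
    print(c,m.sum());mg[c]=(m,np.array([a,b]))
def gm(s,p):
    P=[(x,y,z) for x in(-130,-70) for y in(-7,7) for z in(30,48)]
    return [(np.array([proj(s,tw(p,q)) for q in P]),1)]
fitrot('spanner(grip)',mg,gm,(550,-115,np.radians([5,13,20])))
# ring: hole/ outer hex via scene trace
mr={}
for c in('scene','top'):
    r=finder.trace('spanner',c)[0];m=r['mask'];mr[c]=(m,np.array([0,0]));print(c,r['confidence'],m.sum())
def sm(s,p):
    pr=lambda P:np.array([proj(s,tw(p,q)) for q in P])
    box=lambda x0,x1,w,z0,z1:[(x,y,z) for x in(x0,x1) for y in(-w,w) for z in(z0,z1)]
    return [(pr(hexp(52,30,0)+hexp(52,42,0)),1),(pr(box(-72,-24,6,30,38)),1),(pr(box(-130,-70,7,30,48)),1)]+[(pr(hexp(34,36,0)),0)]
fitrot('spanner',mr,sm,(550,-115,np.radians([8,13,20])))
E
python3 a.py
```

```text
('scene', 'top') [538.4  70.3] 4.4 [-0.2  0.  -0.2 -0.3  0.1  0.  -0.1  0.1  0.  -0.2  0.4 -0.1]
('scene',) [538.4  70. ] 4.4 [-0.1  0.1 -0.1 -0.3  0.2  0.1]
('top',) [538.2  70.6] 4.4 [-0.2  0.2 -0.1 -0.1  0.3 -0.1]
scene 256
top 178
nut ('scene', 'top') [538.7  69.6] 86.3 0.933
nut ('scene',) [538.5  69.5] 26.6 0.949
nut ('top',) [538.6  69.5] 25.2 0.919
scene 335
top 13
spanner(grip) ('scene', 'top') [ 547.2 -109.6] 13.8 0.411
spanner(grip) ('scene',) [ 545.6 -108.9] 14.5 0.742
spanner(grip) ('top',) [ 550.1 -110.8] 10.7 0.082
scene 0.74 1052
top 0.88 419
spanner ('scene', 'top') [ 546.3 -114.1] 11.8 0.856
spanner ('scene',) [ 546.7 -113.4] 12.0 0.871
spanner ('top',) [ 546.2 -114.3] 11.8 0.851
```

Request:
send_rows(
  steps=[
    [[0.48,-1.44,0],[0,0,-0.16]],
    [[0.96,-2.88,0],[0,0,-0.32]],
    [[1.44,-4.32,0],[0,0,-0.48]],
    [[1.92,-5.76,0],[0,0,-0.64]],
    [[2.4,-7.2,0],[0,0,-0.8]],
    [[2.88,-8.64,0],[0,0,-0.96]],
    [[3.36,-10.08,0],[0,0,-1.12]],
    [[3.84,-11.52,0],[0,0,-1.28]],
    [[4.32,-12.96,0],[0,0,-1.44]],
    [[4.8,-14.4,0],[0,0,-1.6]],
  ],
)

```text
time: 2.85
tool_pos: [363.4, 125.2, 198.4]
tcp_rot: [179.9, -0.0, 66.6]
ft_force: [0.1, -0.2, -0.8]
finger_gap: 85.6
grip_force: 0.0
```

Request:
send_rows(
  steps=[
    [[0.5,-1.44,-0.4],[0,0,-0.16]],
    [[1.0,-2.88,-0.8],[0,0,-0.32]],
    [[1.5,-4.32,-1.2],[0,0,-0.48]],
    [[2,-5.76,-1.6],[0,0,-0.64]],
    [[2.5,-7.2,-2],[0,0,-0.8]],
    [[3,-8.65,-2.4],[0,0,-0.96]],
    [[3,-8.65,-2.6],[0,0,-0.96]],
    [[3,-8.65,-2.6],[0,0,-0.96]],
  ],
)

```text
time: 3.85
tool_pos: [452.4, -132.5, 119.4]
tcp_rot: [-179.9, 0.1, 11.9]
ft_force: [-0.1, 1.4, -0.5]
finger_gap: 85.6
grip_force: 0.0
```

Request:
send_rows(
  steps=[
    [[0.03,-0.04,-1],[0,0,0]],
    [[0.03,-0.04,-2],[0,0,0]],
    [[0.03,-0.04,-2.8],[0,0,0]],
    [[0.03,-0.04,-3.2],[0,0,0]],
    [[0.03,-0.04,-3.3],[0,0,0]],
    [[0.03,-0.04,-3.3],[0,0,0]],
  ],
)

```text
time: 4.6
tool_pos: [454.6, -134.1, 22.0]
tcp_rot: [180.0, -0.1, 11.9]
ft_force: [0.1, 0.6, 0.3]
finger_gap: 85.5
grip_force: 0.0
```

Request:
send_rows(
  steps=[
    [[0,0,0],[0,0,0]],
    [[0,0,0],[0,0,0]],
    [[0,0,0],[0,0,0]],
    [[0,0,0],[0,0,0]],
    [[0,0,0],[0,0,0]],
    [[0,0,0],[0,0,0]],
    [[0,0,0],[0,0,0]],
    [[0,0,0],[0,0,0]],
  ],
  fingers=1,
  squeeze=60,
)

```text
time: 5.6
tool_pos: [454.0, -134.1, 21.1]
tcp_rot: [-180.0, -0.0, 11.9]
ft_force: [0.1, 0.2, 0.8]
finger_gap: 0.5
grip_force: 0.0
```

The fingers shut on nothing, so I'll look.

```bash
python3 - <<'E'
from h import *
import pickle
S={c:snapshot(c) for c in('scene','top')};pickle.dump(S,open('S1.pkl','wb'))
a=cv2.resize(S['scene']['img'][250:370,230:370,::-1],None,fx=4,fy=4,interpolation=cv2.INTER_CUBIC)
cv2.imwrite('pics/m1.png',a)
for c in S:
    print(c,[ (round(r['confidence'],2),np.round(np.array(r['at'])*[560,420],1)) for r in finder.pinpoint('spanner_grip',c)[:2]], proj(S[c],sense()['tool_pos']),proj(S[c],[454,-134,39]))
E
```

```text
scene [(0.87, array([289.3, 326.4]))] (np.float64(289.7566500179633), np.float64(335.5109668790002)) (np.float64(290.0615230557152), np.float64(329.84388976925885))
top [(0.69, array([383.7, 244.4]))] (np.float64(382.4417509494469), np.float64(245.38724089224465)) (np.float64(383.7577017225841), np.float64(244.8259518359953))
```

View pics/m1.png

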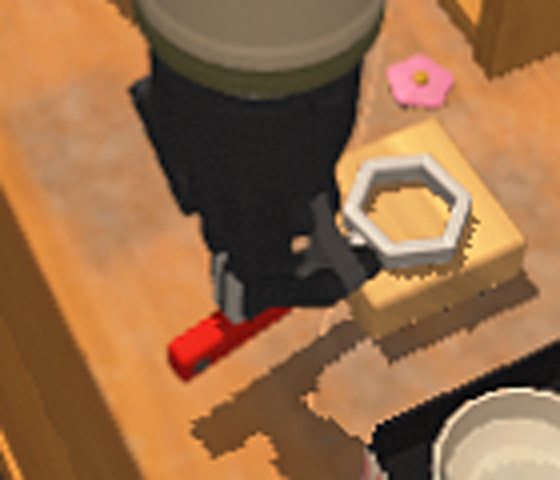

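```bash
python3 - <<'E'
from h import *
import pickle
s=sense();print(s['time'],s['finger_gap'],s['grip_force'],s['ft_force'],s['tool_pos'],s['joint_pos'])
S={c:snapshot(c) for c in('scene','top')}
s=S['scene'];im=cv2.resize(s['img'][285:360,250:350,::-1],None,fx=8,fy=8,interpolation=cv2.INTER_CUBIC).astype(float)
im=np.clip((im/255)**.5*255,0,255).astype(np.uint8)
def pt(P,c): 
    u,v=proj(s,P);p=(int((u-250+.5)*8),int((v-285+.5)*8));cv2.circle(im,p,3,c,-1)
t=np.radians(11.9);x=np.array([np.cos(t),np.sin(t),0]);y=np.array([-x[1],x[0],0]);T=np.array([454,-134,0])
for z in(20,40,60,80): pt(T+[0,0,z],(0,255,0))
for d in(-42,42): pt(T+d*y+[0,0,40],(255,0,255))
for d in(-11,11): pt(T+d*x+[0,0,40],(255,255,0))
O=np.array([546.3,-114,0])
for a in(-130,-70):
  for w in(-7,7): pt(O+a*x+w*y+[0,0,48],(0,255,255))
cv2.imwrite('pics/m2.png',im)
E
```

```text
5.8 0.04134824559094913 0.0 [-0.78160931 -0.51382819  0.04166459] [ 453.97825362 -134.10644448   21.09652723] [-2.26670321e+01 -2.74297838e+00  1.15124694e+02  6.03632858e-04
  6.76179226e+01  5.54262552e+01]
```

View pics/m2.png

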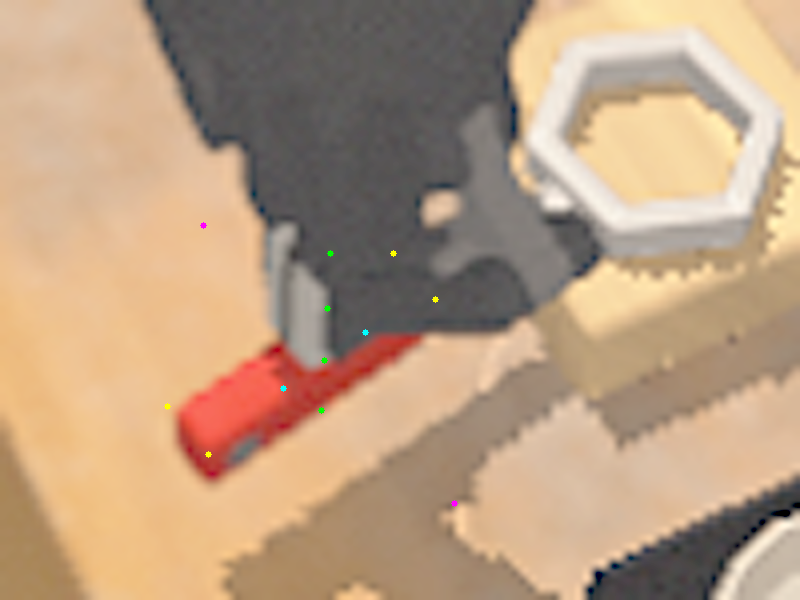

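```bash
python3 - <<'E'
from fit import *
import pickle
S0=pickle.load(open('S0.pkl','rb'));S1=pickle.load(open('S1.pkl','rb'))
for c,boxes in dict(scene=[('end',268,325,285,346),('ring',314,286,350,318)],top=[('end',376,246,394,264),('ring',362,196,390,225)]).items():
    for n,a,b,x,y in boxes:
        F=4;up=lambda i:cv2.resize(i.astype(np.float32),None,fx=F,fy=F,interpolation=cv2.INTER_CUBIC)
        t=up(S1[c]['img'][b:y,a:x]);I=up(S0[c]['img'][b-8:y+8,a-8:x+8]);r=cv2.matchTemplate(I,t,cv2.TM_CCOEFF_NORMED)
        _,m,_,l=cv2.minMaxLoc(r);print(c,n,'shift now-before px',8-l[0]/F,8-l[1]/F,round(m,3))
# red mask fit with looser threshold, both times
for nm,S in(('S0',S0),('S1',S1)):
    for c,(u,v) in dict(scene=(290,330),top=(386,245)).items():
        im=S[c]['img'][v-30:v+31,u-30:u+31].astype(int);m=(im[:,:,0]>90)&(im[:,:,0]>2.2*im[:,:,1])&(im[:,:,0]>2.2*im[:,:,2])
        n,l,st,_=cv2.connectedComponentsWithStats(m.astype(np.uint8));k=1+st[1:,4].argmax();q=np.argwhere(l==k)[:,::-1]
        print(nm,c,len(q),q.mean(0)+[u-30,v-30],q.min(0)+[u-30,v-30],q.max(0)+[u-30,v-30],cv2.fitLine(q.astype(np.float32),cv2.DIST_L2,0,.01,.01)[:2].ravel())
s=S0['scene']
for zz in(21,30,39,48): print(zz,at(s,290.2,330.2,zz).round(1))
for Z in((30,48),):
  P=[proj(s,(546.3-130*np.cos(.2077)-w*np.sin(.2077),-114-130*np.sin(.2077)+w*np.cos(.2077),z)) for z in Z for w in(-7,7)];print(np.round(P,1))
E
```

```text
scene end shift now-before px 0.0 0.0 0.975
scene ring shift now-before px 0.0 0.0 0.764
top end shift now-before px -7.5 5.25 0.467
top ring shift now-before px 0.0 0.0 0.99
S0 scene 352 [287.36363636 330.875     ] [272 318] [302 344] [ 0.8265567 -0.5628535]
S0 top 131 [384.07633588 246.67175573] [379 236] [389 257] [0.2331103 0.9724503]
S1 scene 227 [283.45374449 334.51101322] [272 327] [302 344] [ 0.90938836 -0.41594806]
S1 top 6 [380.16666667 237.83333333] [379 237] [381 239] [ 0.70710677 -0.70710677]
21 [ 459.3 -125.1   21. ]
30 [ 456.6 -129.9   30. ]
39 [ 453.9 -134.7   39. ]
48 [ 451.2 -139.5   48. ]
[[275.5 347. ]
 [270.4 340.9]
 [275.6 341.3]
 [270.4 335.3]]
```

```bash
python3 - <<'E'
from fit import *
import pickle
S=pickle.load(open('S0.pkl','rb'))
def tri(p,q):
    (o1,d1),(o2,d2)=ray(S['scene'],*p),ray(S['top'],*q)
    A=np.stack([d1,-d2],1);k=np.linalg.lstsq(A,o2-o1,rcond=None)[0];a,b=o1+k[0]*d1,o2+k[1]*d2;return ((a+b)/2).round(1),(a-b).round(1)
print('grip',tri((287.36,330.9),(384.08,246.67)))
# general fit: spanner with z and tilt, from trace mask + red
S1={c:snapshot(c) for c in S}
for c in S1:
    for n in('spanner','rest'):
        r=finder.trace(n,c)[0];q=np.argwhere(r['mask'])[:,::-1];print(c,n,r['confidence'],len(q),q.mean(0).round(1),q.min(0),q.max(0))
O=(546.3,-114)
for c in S:
    print(c,'ring c pred z42',np.round(proj(S[c],O+(42,)),1),'block corners',[np.round(proj(S[c],(548+a*40,-112+b*40,z)),0).tolist() for a in(-1,1) for b in(-1,1) for z in (0,30)])
E
```

```text
grip (array([ 448.8, -134.5,   40.1]), array([-0.3,  0.1, -0. ]))
scene spanner 0.69 821 [314.6 313.2] [271 288] [348 344]
scene rest 0.69 1234 [337.1 308.4] [314 280] [360 334]
top spanner 0.65 240 [376.8 216.7] [366 201] [385 238]
top rest 0.84 692 [369.8 208.8] [356 195] [387 225]
scene ring c pred z42 [331.4 300.2] block corners [[321.0, 338.0], [323.0, 329.0], [300.0, 304.0], [301.0, 294.0], [360.0, 321.0], [362.0, 312.0], [337.0, 289.0], [338.0, 279.0]]
top ring c pred z42 [375.7 210.2] block corners [[387.0, 226.0], [389.0, 225.0], [358.0, 226.0], [360.0, 225.0], [386.0, 198.0], [388.0, 196.0], [357.0, 197.0], [359.0, 196.0]]
```

```bash
python3 - <<'E'
from fit import *
import pickle
S=pickle.load(open('S0.pkl','rb'));s=S['scene']
for z in(198,211,225): print(z,np.round(proj(s,(219.1,558.6,z)),1))
t=np.radians(158.6);y=np.array([np.sin(t),-np.cos(t),0])
for d in(-43,43): print([np.round(proj(s,np.array([219.1,558.6,z])+d*y),1).tolist() for z in(198,211,230)])
im=cv2.resize(s['img'][40:110,20:110,::-1],None,fx=6,fy=6,interpolation=cv2.INTER_CUBIC)
im=(np.clip((im/255.)**.5,0,1)*255).astype(np.uint8)
s1=snapshot('scene');b=cv2.resize(s1['img'][220:350,240:350,::-1],None,fx=4,fy=4,interpolation=cv2.INTER_CUBIC)
b=(np.clip((b/255.)**.35,0,1)*255).astype(np.uint8)
h=520;im=cv2.copyMakeBorder(im,0,h-im.shape[0],0,0,cv2.BORDER_CONSTANT);o=np.hstack([im,b]);o=cv2.resize(o,None,fx=.8,fy=.8);print(o.shape);cv2.imwrite('pics/g.png',o)
E
```

```text
198 [70.7 94.1]
211 [69.1 89.1]
225 [67.4 83.7]
[[65.3, 103.0], [63.6, 97.9], [61.1, 90.4]]
[[75.8, 85.7], [74.3, 80.8], [72.1, 73.6]]
(416, 784, 3)
```

View pics/g.png

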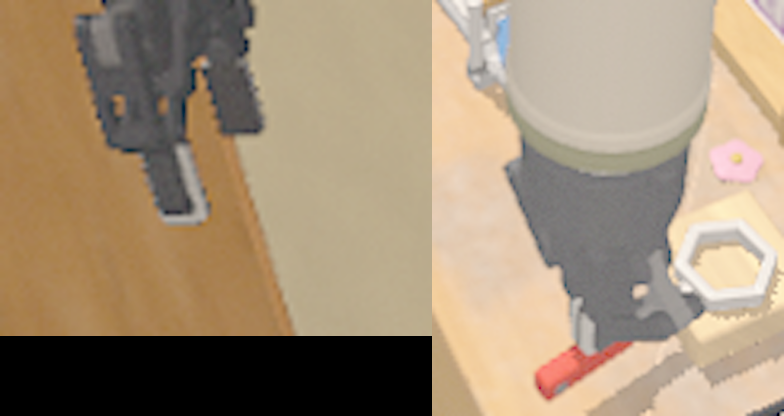

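```bash
python3 - <<'E'
from fit import *
import pickle
S=pickle.load(open('S0.pkl','rb'));s=S['scene']
f=lambda d:np.concatenate([np.array(proj(s,np.array([219.1,558.6,211])+d))-(64.2,76.2),np.array(proj(s,np.array([454,-134,21.])+d))-(290,330.2)])
r=least_squares(f,[0,0,20]);print(r.x,r.fun)
r=least_squares(lambda d:f(np.r_[0,0,d]),[20]);print(r.x,r.fun)
E
```

```text
[-4.01863317 -9.208321   35.39463036] [-1.02919203  0.90074242  0.71884351 -0.66530647]
[27.21590189] [ 1.50648125  2.22799719  0.22003533 -3.3180326 ]
```

Request:
send_rows(
  steps=[
    [[0,0,0.7],[0,0,0]],
    [[0,0,1.4],[0,0,0]],
    [[0,0,1.4],[0,0,0]],
    [[0,0,1.4],[0,0,0]],
    [[0,0,1.4],[0,0,0]],
  ],
  fingers=0,
)

```text
time: 6.88
tool_pos: [453.2, -133.8, 61.9]
tcp_rot: [-179.9, 0.1, 11.9]
ft_force: [-0.3, -0.4, 0.3]
finger_gap: 85.4
grip_force: 0.0
```

Request:
send_rows(
  steps=[
    [[0,0,-0.8],[0,0,0]],
    [[0,0,-1.5],[0,0,0]],
    [[0,0,-2],[0,0,0]],
    [[0,0,-2],[0,0,0]],
  ],
)

```text
time: 7.38
tool_pos: [452.5, -133.5, 1.4]
tcp_rot: [-179.9, 0.2, 11.9]
ft_force: [0.2, 0.4, -0.4]
finger_gap: 85.2
grip_force: 0.0
```

Request:
send_rows(
  steps=[
    [[0,0,0],[0,0,0]],
    [[0,0,0],[0,0,0]],
    [[0,0,0],[0,0,0]],
    [[0,0,0],[0,0,0]],
    [[0,0,0],[0,0,0]],
    [[0,0,0],[0,0,0]],
  ],
  fingers=1,
  squeeze=20,
)

```text
time: 8.12
tool_pos: [454.2, -134.2, 3.3]
tcp_rot: [180.0, -0.0, 11.9]
ft_force: [0.4, -0.6, 1.7]
finger_gap: 12.8
grip_force: 25.9
```

Request:
send_rows(
  steps=[
    [[0,0,0],[0,0,0]],
    [[0,0,0],[0,0,0]],
    [[0,0,-0.15],[0,0,0]],
    [[0,0,-0.3],[0,0,0]],
    [[0,0,-0.3],[0,0,0]],
  ],
  fingers=0.5,
)

```text
time: 8.75
tool_pos: [453.3, -133.9, -6.7]
tcp_rot: [-180.0, 0.1, 11.9]
ft_force: [-0.1, -0.6, -0.6]
finger_gap: 42.5
grip_force: 0.0
```

Request:
send_rows(
  steps=[
    [[0,0,0],[0,0,0]],
    [[0,0,0],[0,0,0]],
    [[0,0,0],[0,0,0]],
    [[0,0,0],[0,0,0]],
    [[0,0,0],[0,0,0]],
  ],
  fingers=1,
  squeeze=60,
)

```text
time: 9.38
tool_pos: [454.1, -134.2, -5.8]
tcp_rot: [180.0, -0.0, 11.9]
ft_force: [-0.4, -0.8, 2.3]
finger_gap: 12.8
grip_force: 61.2
```

Request:
send_rows(
  steps=[
    [[0,0,0.4],[0,0,0]],
    [[0,0,1.2],[0,0,0]],
    [[0,0,2],[0,0,0]],
    [[0,1,2],[0,0,0.05]],
    [[0,2.1,2],[0,0,0.1]],
    [[0,3.2,2],[0,0,0.15]],
    [[0,4.3,2],[0,0,0.2]],
    [[0,5.1,2],[0,0,0.25]],
    [[0,5.4,2],[0,0,0.25]],
    [[0,5.4,2],[0,0,0.25]],
  ],
)

```text
time: 10.62
tool_pos: [454.1, 27.9, 54.4]
tcp_rot: [180.0, -0.0, 26.2]
ft_force: [0.3, -0.8, -0.4]
finger_gap: 12.7
grip_force: 61.0
```

```bash
cat > sp.py <<'E'
from fit import *
import sys
z0=float(sys.argv[1]) if len(sys.argv)>1 else None
st=sense();S={c:snapshot(c) for c in('scene','top')};st=sense()
T=st['tool_pos'];yaw=np.radians(st['tcp_rot'][2]);print('tcp',T.round(1),st['tcp_rot'].round(1),'F',st['ft_force'].round(1),'M',st['wrist_torque'].round(2),'gap',round(st['finger_gap'],1),'t',st['time'])
masks={}
for c in S:
    L=finder.trace('spanner',c);r=L[0];print(c,round(r['confidence'],2),r['mask'].sum());masks[c]=(r['mask'],np.zeros(2))
def model(s,p):   # ring + neck only, hole
    def W(P): c,n=np.cos(p[2]),np.sin(p[2]);return np.array([proj(s,(p[0]+c*x-n*y,p[1]+n*x+c*y,p[3]+z)) for x,y,z in P])
    box=lambda x0,x1,w,z0,z1:[(x,y,z) for x in(x0,x1) for y in(-w,w) for z in(z0,z1)]
    return [(W(hexp(52,0,0)+hexp(52,12,0)),1),(W(box(-72,-24,6,0,8)),1)],(W(hexp(38,0,0)),W(hexp(38,12,0)))
def cost(p,cams):
    t=0
    for c in cams:
        m=masks[c][0].astype(np.uint8);F=3;M=cv2.resize(m,None,fx=F,fy=F,interpolation=cv2.INTER_NEAREST);im=np.zeros_like(M)
        add,(h0,h1)=model(S[c],p)
        pts=lambda q:np.round(((q+.5)*F-.5)*16).astype(np.int32)
        for q,_ in add: cv2.fillConvexPoly(im,cv2.convexHull(pts(q)),1,shift=4)
        a=np.zeros_like(M);b=a.copy();cv2.fillConvexPoly(a,pts(h0),1,shift=4);cv2.fillConvexPoly(b,pts(h1),1,shift=4);im[(a&b)>0]=0
        # ignore gripped part: restrict to disc round ring centre
        R=np.zeros_like(M);u,v=proj(S[c],(p[0],p[1],p[3]));cv2.circle(R,(int(u*F),int(v*F)),int((30 if c=='scene' else 20)*F),1,-1)
        M=M&R;im&=R;t+=(M&im).sum()/max(1,(M|im).sum())
    return -t/len(cams)
g=94.4;x0=np.array([T[0]+g*np.cos(yaw),T[1]+g*np.sin(yaw),yaw,T[2]+35.8])
print('expected',x0[:2].round(1),np.degrees(x0[2]).round(1),x0[3].round(1))
for cams in(('scene','top'),('scene',),('top',)):
    free=len(cams)==2
    def f(q): return cost(np.r_[q[:2],q[2]/50,q[3] if free else x0[3]],cams)
    q0=np.r_[x0[:2],x0[2]*50,x0[3]][:4 if free else 3]
    sim=np.vstack([q0]+[q0+5*e for e in np.eye(len(q0))])
    r=minimize(f,q0,method='Nelder-Mead',options=dict(initial_simplex=sim,xatol=.03,fatol=1e-4));print(cams,r.x[:2].round(1),'yaw',np.degrees(r.x[2]/50).round(1),r.x[3:].round(1),round(-r.fun,3))
E
python3 sp.py
python3 - <<'E'
from h import *
s=snapshot('scene');save(s,'n1',(230,170,350,290),5)
E
```

```text
tcp [454.1  27.2  54.2] [180.    0.   26.2] F [ 0.6 -0.3 -1.4] M [-0.06  0.06  0.04] gap 12.2 t 10.725
scene 0.95 490
top 0.46 77
expected [538.8  68.8] 26.2 90.0
('scene', 'top') [539.2  70.4] yaw 27.5 [87.9] 0.397
('scene',) [537.8  68.4] yaw 25.9 [] 0.492
('top',) [538.5  70.4] yaw 27.1 [] 0.294
```

View pics/n1.png

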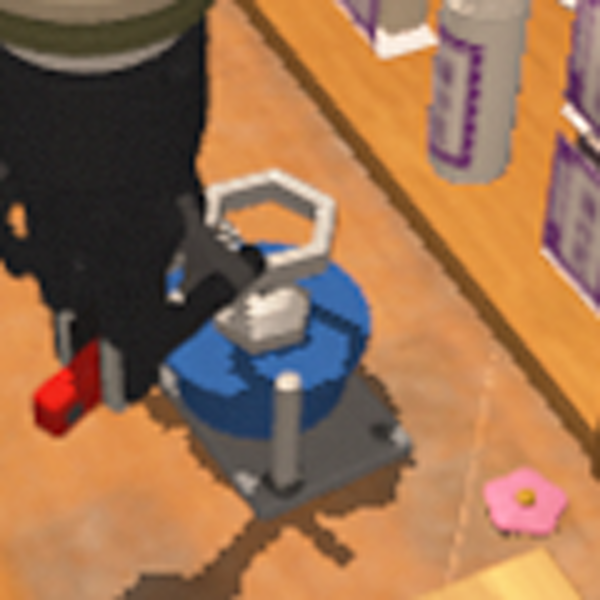

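The ring hangs over the nut with its centre near (285,213), and the picture agrees with the kinematics to 1–2 mm. I'll lower it while watching the force.

Request:
send_rows(
  steps=[
    [[0,0,-0.5],[0,0,0]],
    [[0,0,-0.9],[0,0,0]],
    [[0,0,-1.05],[0,0,0]],
    [[0,0,-1.15],[0,0,0]],
    [[0,0,-1.2],[0,0,0]],
    [[0,0,-1.2],[0,0,0]],
  ],
)

```text
time: 11.62
tool_pos: [454.2, 27.9, 18.3]
tcp_rot: [180.0, -0.0, 26.2]
ft_force: [-0.4, 0.3, 0.2]
finger_gap: 12.5
grip_force: 61.0
```

Request:
send_rows(
  steps=[
    [[0,0,-0.1],[0,0,0]],
    [[0,0,-0.2],[0,0,0]],
    [[0,0,-0.25],[0,0,0]],
    [[0,0,-0.25],[0,0,0]],
  ],
)

```text
time: 12.12
tool_pos: [453.8, 27.9, 10.4]
tcp_rot: [-180.0, 0.0, 26.2]
ft_force: [0.2, 0.0, -0.7]
finger_gap: 12.7
grip_force: 61.0
```

Request:
send_rows(
  steps=[
    [[0,0,-0.04],[0,0,0]],
    [[0,0,-0.08],[0,0,0]],
    [[0,0,-0.08],[0,0,0]],
  ],
)

```text
time: 12.5
tool_pos: [454.6, 27.9, 8.9]
tcp_rot: [180.0, -0.1, 26.2]
ft_force: [-2.0, 0.3, 5.0]
finger_gap: 12.5
grip_force: 62.0
```

```bash
python3 - <<'E'
from h import *
s=sense();print(s['tool_pos'],s['tcp_rot'],s['ft_force'],s['wrist_torque'],s['time'])
E
```

```text
[454.56321477  27.91384665   8.90064444] [ 1.79977429e+02 -5.22116672e-02  2.62388861e+01] [-2.01893532  0.26926123  5.03150311] [0.0906683  0.11683008 0.16167077] 12.5
```

```bash
cat > arc.py <<'E'
import numpy as np,sys,json
r,th0,a0,a1,n,z=[float(x) for x in sys.argv[1:7]]  # rows of turn from a0 to a1 (rad, relative to th0 deg at call start)
t0=np.radians(th0);o=[]
for a in np.linspace(a0,a1,int(n)+1)[1:]:
    t=t0+a;o.append([[round(-r*(np.cos(t)-np.cos(t0))/30,2),round(-r*(np.sin(t)-np.sin(t0))/30,2),z],[0,0,round(a,3)]])
print(json.dumps(o))
E
python3 arc.py 94.5 26.2 0 -0.85 10 0.02
```

```text
[[[-0.11, 0.24, 0.02], [0, 0, -0.085]], [[-0.19, 0.5, 0.02], [0, 0, -0.17]], [[-0.26, 0.76, 0.02], [0, 0, -0.255]], [[-0.3, 1.02, 0.02], [0, 0, -0.34]], [[-0.32, 1.29, 0.02], [0, 0, -0.425]], [[-0.32, 1.56, 0.02], [0, 0, -0.51]], [[-0.29, 1.82, 0.02], [0, 0, -0.595]], [[-0.25, 2.09, 0.02], [0, 0, -0.68]], [[-0.18, 2.34, 0.02], [0, 0, -0.765]], [[-0.08, 2.6, 0.02], [0, 0, -0.85]]]
```

First I'll send part of the stroke and check the forces.

Request:
send_rows(
  steps=[
    [[-0.11,0.24,0.02],[0,0,-0.085]],
    [[-0.19,0.5,0.02],[0,0,-0.17]],
    [[-0.26,0.76,0.02],[0,0,-0.255]],
    [[-0.3,1.02,0.02],[0,0,-0.34]],
    [[-0.32,1.29,0.02],[0,0,-0.425]],
  ],
)

```text
time: 13.12
tool_pos: [443.8, 66.5, 9.0]
tcp_rot: [180.0, 0.1, 1.8]
ft_force: [-4.8, -2.6, 5.9]
finger_gap: 12.6
grip_force: 61.9
```

```bash
python3 - <<'E'
from h import *
s=sense();print(s['tool_pos'],s['tcp_rot'],s['ft_force'],s['wrist_torque'],s['time'])
c=np.array([538.6,69.7]);d=s['tool_pos'][:2]-c;print(np.hypot(*d),np.degrees(np.arctan2(*d[::-1]))%360)
f=s['ft_force'];print('T',s['wrist_torque'][2]+(d[0]*f[1]-d[1]*f[0])/1000)
E
python3 arc.py 94.5 1.85 0 -0.425 5 0
```

```text
[443.8099349   66.53913455   8.98258689] [1.79961796e+02 6.42083454e-02 1.76105205e+00] [-4.78804037 -2.60125156  5.93039249] [-0.29140213  0.47315476  0.37306333] 13.125
94.8427515028485 181.909874924135
T 0.6045017828293018
[[[0.0, 0.27, 0.0], [0, 0, -0.085]], [[0.03, 0.53, 0.0], [0, 0, -0.17]], [[0.08, 0.8, 0.0], [0, 0, -0.255]], [[0.15, 1.06, 0.0], [0, 0, -0.34]], [[0.24, 1.31, 0.0], [0, 0, -0.425]]]
```

Request:
send_rows(
  steps=[
    [[-0.02,0.27,0.0],[0,0,-0.085]],
    [[0.0,0.53,0.0],[0,0,-0.17]],
    [[0.05,0.8,0.0],[0,0,-0.255]],
    [[0.12,1.06,0.0],[0,0,-0.34]],
    [[0.21,1.32,0.0],[0,0,-0.425]],
    [[0.21,1.32,0.0],[0,0,-0.425]],
  ],
)

```text
time: 13.88
tool_pos: [450.8, 106.4, 9.0]
tcp_rot: [-180.0, -0.0, -22.4]
ft_force: [-3.6, 1.0, 3.8]
finger_gap: 12.8
grip_force: 61.7
```

```bash
cat > st.py <<'E'
from h import *
s=sense();print(s['tool_pos'].round(1),s['tcp_rot'].round(1),s['ft_force'].round(1),s['wrist_torque'].round(2),round(s['time'],2))
c=np.array([538.6,69.7]);d=s['tool_pos'][:2]-c;print('r',np.hypot(*d).round(1),'ang',(np.degrees(np.arctan2(*d[::-1]))%360).round(1))
f=s['ft_force'];print('T',s['wrist_torque'][2]+(d[0]*f[1]-d[1]*f[0])/1000)
E
python3 st.py; python3 - <<'E'
from h import *
S={c:snapshot(c) for c in('scene','top')}
for n,z in(('jaw_pad',0),('stamp',10),('nut',45)):
  for c in S:
    for r in finder.pinpoint(n,c)[:2]:
      p=at(S[c],r['at'][0]*560,r['at'][1]*420,z)[:2]-[538.5,69.8];a=np.radians(4.4);print(n,c,round(r['confidence'],2),np.round([p[0]*np.cos(a)+p[1]*np.sin(a),-p[0]*np.sin(a)+p[1]*np.cos(a)],1))
E
```

```text
[450.8 106.4   9. ] [-180.    -0.   -22.4] [-3.6  1.   3.8] [-0.09  0.16  0.04] 13.88
r 95.1 ang 157.3
T 0.08267489791176735
jaw_pad scene 0.39 [-3.  76.5]
stamp scene 0.75 [ 6.1 96.2]
stamp top 0.85 [-10.6 226.6]
stamp top 0.37 [-7.  94.7]
nut scene 0.6 [ 0.1 -3.4]
nut top 0.17 [-45.7 349. ]
```

Request:
send_rows(
  steps=[
    [[0,0,0.2],[0,0,0.02]],
    [[0,0,0.5],[0,0,0.02]],
    [[0,0,0.85],[0,0,0]],
    [[0,0,0.85],[0,0,0]],
  ],
)

```text
time: 14.78
tool_pos: [451.7, 106.4, 35.6]
tcp_rot: [-179.9, -0.1, -22.5]
ft_force: [0.4, 0.3, -0.7]
finger_gap: 12.5
grip_force: 61.0
```

```bash
python3 st.py; python3 arc.py 95.2 -22.4 0 1.13 9 0
```

```text
[451.7 106.4  35.6] [-1.799e+02 -1.000e-01 -2.250e+01] [ 0.4  0.3 -0.7] [0.04 0.04 0.04] 14.78
r 94.3 ang 157.1
T -0.0007007230560842279
[[[-0.13, -0.38, 0.0], [0, 0, 0.126]], [[-0.21, -0.77, 0.0], [0, 0, 0.251]], [[-0.24, -1.16, 0.0], [0, 0, 0.377]], [[-0.22, -1.56, 0.0], [0, 0, 0.502]], [[-0.15, -1.95, 0.0], [0, 0, 0.628]], [[-0.03, -2.33, 0.0], [0, 0, 0.753]], [[0.13, -2.7, 0.0], [0, 0, 0.879]], [[0.34, -3.04, 0.0], [0, 0, 1.004]], [[0.59, -3.35, 0.0], [0, 0, 1.13]]]
```

Request:
send_rows(
  steps=[
    [[-0.13,-0.38,0.0],[0,0,0.126]],
    [[-0.21,-0.77,0.0],[0,0,0.251]],
    [[-0.24,-1.16,0.0],[0,0,0.377]],
    [[-0.22,-1.56,0.0],[0,0,0.502]],
    [[-0.15,-1.95,0.0],[0,0,0.628]],
    [[-0.03,-2.33,0.0],[0,0,0.753]],
    [[0.13,-2.7,0.0],[0,0,0.879]],
    [[0.34,-3.04,0.0],[0,0,1.004]],
    [[0.59,-3.35,0.0],[0,0,1.13]],
    [[0.59,-3.35,0.0],[0,0,1.13]],
  ],
)

```text
time: 16.02
tool_pos: [468.5, 5.3, 34.2]
tcp_rot: [-180.0, 0.0, 42.2]
ft_force: [0.1, -0.4, -0.2]
finger_gap: 12.9
grip_force: 61.0
```

Request:
send_rows(
  steps=[
    [[0,0,-0.25],[0,0,0]],
    [[0,0,-0.4],[0,0,0]],
    [[0,0,-0.55],[0,0,0]],
    [[0,0,-0.65],[0,0,0]],
    [[0,0,-0.65],[0,0,0]],
  ],
)

```text
time: 16.65
tool_pos: [468.4, 5.9, 14.6]
tcp_rot: [-180.0, -0.0, 42.3]
ft_force: [-0.5, 1.1, -1.5]
finger_gap: 12.6
grip_force: 61.0
```

```bash
python3 st.py
```

```text
[468.4   5.9  14.6] [-180.    -0.    42.3] [-0.5  1.1 -1.5] [ 0.16 -0.08  0.06] 16.65
r 94.9 ang 222.3
T -0.049561376275843796
```

Request:
send_rows(
  steps=[
    [[0,0,-0.1],[0,0,0]],
    [[0,0,-0.17],[0,0,0]],
    [[0,0,-0.2],[0,0,0]],
    [[0,0,-0.2],[0,0,0]],
  ],
)

```text
time: 17.15
tool_pos: [468.7, 5.7, 9.1]
tcp_rot: [180.0, -0.0, 42.3]
ft_force: [-0.8, 0.5, 2.1]
finger_gap: 12.5
grip_force: 61.6
```

```bash
python3 st.py;  python3 arc.py 95 42.3 0 -0.5 6 0.02
```

```text
[468.7   5.7   9.1] [180.   -0.   42.3] [-0.8  0.5  2.1] [ 0.35 -0.08  0.14] 17.15
r 94.8 ang 222.5
T 0.054684179824771084
[[[-0.17, 0.2, 0.02], [0, 0, -0.083]], [[-0.32, 0.42, 0.02], [0, 0, -0.167]], [[-0.45, 0.65, 0.02], [0, 0, -0.25]], [[-0.57, 0.88, 0.02], [0, 0, -0.333]], [[-0.66, 1.13, 0.02], [0, 0, -0.417]], [[-0.74, 1.38, 0.02], [0, 0, -0.5]]]
```

Request:
send_rows(
  steps=[
    [[-0.17,0.2,0.02],[0,0,-0.083]],
    [[-0.32,0.42,0.02],[0,0,-0.167]],
    [[-0.45,0.65,0.02],[0,0,-0.25]],
    [[-0.57,0.88,0.02],[0,0,-0.333]],
    [[-0.66,1.13,0.02],[0,0,-0.417]],
  ],
)

```text
time: 17.77
tool_pos: [448.9, 39.6, 9.5]
tcp_rot: [180.0, -0.0, 18.2]
ft_force: [1.8, 0.7, -0.4]
finger_gap: 12.6
grip_force: 61.1
```

```bash
python3 st.py;  python3 arc.py 95 18.4 0 -0.2 3 0;python3 arc.py 95 6.95 0 -0.2 3 0;python3 arc.py 95 -4.5 0 -0.28 4 0
```

```text
[448.9  39.6   9.5] [180.   -0.   18.2] [ 1.8  0.7 -0.4] [ 0.07 -0.29  0.5 ] 17.77
r 94.6 ang 198.6
T 0.491942656539014
[[[-0.06, 0.2, 0.0], [0, 0, -0.067]], [[-0.11, 0.41, 0.0], [0, 0, -0.133]], [[-0.14, 0.62, 0.0], [0, 0, -0.2]]]
[[[-0.02, 0.21, 0.0], [0, 0, -0.067]], [[-0.02, 0.42, 0.0], [0, 0, -0.133]], [[-0.01, 0.63, 0.0], [0, 0, -0.2]]]
[[[0.03, 0.22, 0.0], [0, 0, -0.07]], [[0.07, 0.44, 0.0], [0, 0, -0.14]], [[0.12, 0.65, 0.0], [0, 0, -0.21]], [[0.19, 0.86, 0.0], [0, 0, -0.28]]]
```

Request:
send_rows(
  steps=[
    [[-0.06,0.2,0.0],[0,0,-0.067]],
    [[-0.11,0.41,0.0],[0,0,-0.133]],
    [[-0.14,0.62,0.0],[0,0,-0.2]],
  ],
)

```text
time: 18.15
tool_pos: [444.6, 58.1, 9.5]
tcp_rot: [180.0, -0.0, 6.8]
ft_force: [2.0, -0.4, 0.4]
finger_gap: 12.5
grip_force: 61.2
```

```bash
python3 st.py
```

```text
[444.6  58.1   9.5] [180.   -0.    6.8] [ 2.  -0.4  0.4] [ 0.04 -0.22  0.5 ] 18.15
r 94.8 ang 187.1
T 0.5643588991109977
```

Request:
send_rows(
  steps=[
    [[-0.02,0.21,0.0],[0,0,-0.067]],
    [[-0.02,0.42,0.0],[0,0,-0.133]],
    [[-0.01,0.63,0.0],[0,0,-0.2]],
  ],
)

```text
time: 18.52
tool_pos: [443.9, 76.7, 9.3]
tcp_rot: [179.9, 0.0, -4.6]
ft_force: [0.1, -1.9, 0.5]
finger_gap: 12.7
grip_force: 61.5
```

```bash
python3 st.py
```

```text
[443.9  76.7   9.3] [179.9   0.   -4.6] [ 0.1 -1.9  0.5] [-0.3  -0.07  0.61] 18.52
r 94.9 ang 175.7
T 0.7923853328489665
```

Request:
send_rows(
  steps=[
    [[0.01,0.1,0.0],[0,0,-0.03]],
    [[0.01,0.1,0.0],[0,0,-0.03]],
  ],
)

```text
time: 18.77
tool_pos: [444.2, 79.9, 9.3]
tcp_rot: [180.0, 0.0, -6.2]
ft_force: [-0.6, -1.1, 1.5]
finger_gap: 12.7
grip_force: 61.3
```

```bash
for i in 1; do python3 st.py; done; python3 - <<'E'
from h import *
S={c:snapshot(c) for c in('scene','top')}
a=np.radians(4.4)
for n,z in(('jaw_pad',0),('stamp',10),('rear_jaw',0)):
  for c in S:
    for r in finder.pinpoint(n,c)[:3]:
      p=at(S[c],r['at'][0]*560,r['at'][1]*420,z)[:2]-[538.5,69.8];print(n,c,round(r['confidence'],2),np.round([p[0]*np.cos(a)+p[1]*np.sin(a),-p[0]*np.sin(a)+p[1]*np.cos(a)],1))
x=cv2.resize(S['top']['img'][195:235,240:340,::-1],None,fx=7,fy=7,interpolation=cv2.INTER_CUBIC);y=cv2.resize(S['scene']['img'][190:240,230:330,::-1],None,fx=6,fy=6,interpolation=cv2.INTER_CUBIC)
y=cv2.copyMakeBorder(y,0,0,0,100,cv2.BORDER_CONSTANT);cv2.imwrite('pics/j.png',np.vstack([x,y]))
E
python3 st.py
```

```text
[444.2  79.9   9.3] [180.    0.   -6.2] [-0.6 -1.1  1.5] [-0.32  0.08  0.36] 18.77
r 94.9 ang 173.8
T 0.4725100937601859
jaw_pad scene 0.62 [ 3.9 95.7]
jaw_pad top 0.37 [-1.  94.6]
stamp scene 0.6 [ -4.1 111.8]
stamp top 0.74 [ -9.8 234.8]
stamp top 0.61 [-0.8  2.1]
stamp top 0.46 [  5.4 111. ]
rear_jaw scene 0.62 [ -0.2 127.1]
rear_jaw top 0.62 [ -0.5 128. ]
[444.2  79.9   9.3] [180.    0.   -6.3] [-1.7 -2.9  1. ] [-0.37  0.15  0.4 ] 19.18
r 95.0 ang 173.8
T 0.6905205886993109
```

```bash
cat > tq.py <<'E'
from h import *
c=np.array([538.6,69.7]);R=[]
for i in range(5):
    s=sense();d=s['tool_pos'][:2]-c;f=s['ft_force'];R.append([s['wrist_torque'][2]+(d[0]*f[1]-d[1]*f[0])/1000,*f,s['wrist_torque'][2],s['tcp_rot'][2]]);snapshot('top')
R=np.array(R);print(R[:,0].round(2),'mean',R.mean(0).round(2),'t',s['time'])
E
python3 arc.py 95 -6.3 0 -0.1 3 0
```

```text
[[[0.01, 0.1, 0.0], [0, 0, -0.033]], [[0.03, 0.21, 0.0], [0, 0, -0.067]], [[0.05, 0.31, 0.0], [0, 0, -0.1]]]
```

Request:
send_rows(
  steps=[
    [[0.01,0.1,0],[0,0,-0.033]],
    [[0.03,0.21,0],[0,0,-0.067]],
    [[0.05,0.31,0],[0,0,-0.1]],
  ],
)

```text
time: 19.55
tool_pos: [445.6, 89.0, 9.3]
tcp_rot: [179.9, 0.0, -12.0]
ft_force: [-3.1, -3.2, 0.6]
finger_gap: 13.0
grip_force: 61.6
```

```bash
python3 tq.py; python3 arc.py 95 -12 0 -0.15 3 0
```

```text
[0.99 0.8  0.74 0.76 0.75] mean [  0.81  -2.63  -3.04   1.28   0.48 -12.  ] t 19.75
[[[0.04, 0.15, 0.0], [0, 0, -0.05]], [[0.08, 0.31, 0.0], [0, 0, -0.1]], [[0.13, 0.46, 0.0], [0, 0, -0.15]]]
```

Request:
send_rows(
  steps=[
    [[0.02,0.08,0],[0,0,-0.025]],
    [[0.04,0.15,0],[0,0,-0.05]],
  ],
)

```text
time: 20.05
tool_pos: [446.6, 93.5, 9.3]
tcp_rot: [180.0, 0.0, -14.9]
ft_force: [-4.5, -5.3, 2.0]
finger_gap: 12.5
grip_force: 61.9
```

```bash
python3 tq.py
```

```text
[1.19 1.03 0.94 0.97 0.92] mean [  1.01  -4.22  -4.25   2.11   0.52 -14.87] t 20.25
```

View pics/j.png

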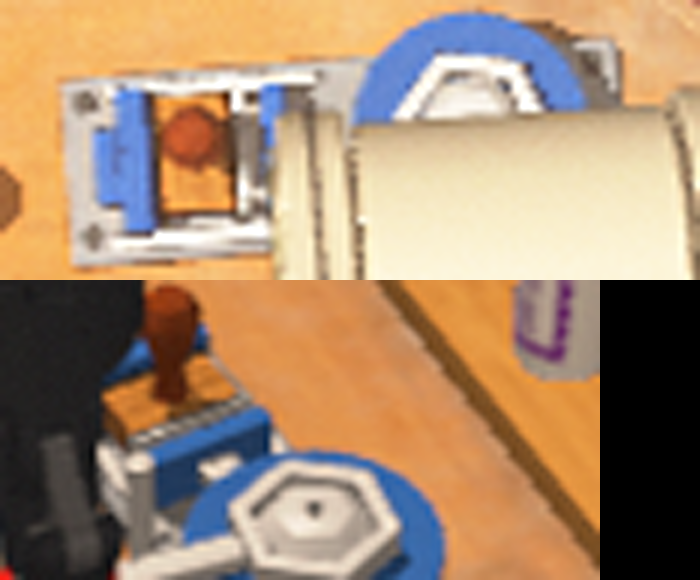

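The torque at the nut is now about 0.97 N m, or roughly 10.5 N at the grip. The picture shows the stamp upright between the jaws (top crop 195,155). I'll unload and release.

Request:
send_rows(
  steps=[
    [[-0.02,-0.08,-0.01],[0,0,0.03]],
    [[-0.03,-0.12,-0.01],[0,0,0.045]],
    [[-0.03,-0.12,-0.01],[0,0,0.045]],
  ],
)

```text
time: 20.68
tool_pos: [445.9, 90.3, 9.1]
tcp_rot: [-180.0, 0.0, -12.2]
ft_force: [-4.7, -1.4, 4.6]
finger_gap: 12.9
grip_force: 61.7
```

```bash
python3 tq.py
```

```text
[0.39 0.43 0.46 0.46 0.39] mean [  0.43  -5.32  -1.56   4.45   0.17 -12.22] t 20.875
```

Request:
send_rows(
  steps=[
    [[0,0,0],[0,0,0]],
    [[0,0,0],[0,0,0]],
    [[0,0,0],[0,0,0]],
    [[0,0,0],[0,0,0]],
    [[0,0,0],[0,0,0]],
  ],
  fingers=0.4,
)

```text
time: 21.55
tool_pos: [446.3, 90.3, 9.1]
tcp_rot: [-180.0, -0.0, -12.3]
ft_force: [-0.3, 0.2, 0.1]
finger_gap: 50.9
grip_force: 0.0
```

Request:
send_rows(
  steps=[
    [[0,0,0.3],[0,0,0]],
    [[0,0,1],[0,0,0]],
    [[0,0,2],[0,0,0]],
    [[0,0,3],[0,0,0]],
    [[-0.5,0,4],[0,0,0]],
    [[-1.5,0,5],[0,0,0]],
    [[-1.5,0,5],[0,0,0]],
    [[-1.5,0,5],[0,0,0]],
  ],
)

```text
time: 22.55
tool_pos: [401.5, 90.3, 159.1]
tcp_rot: [-180.0, -0.1, -12.3]
ft_force: [0.5, 0.1, -1.2]
finger_gap: 51.1
grip_force: 0.0
```

```bash
python3 - <<'E'
from h import *
s=sense();print(s['time'],s['ft_force'],s['tool_pos'])
S={c:snapshot(c) for c in('scene','top')}
y=cv2.resize(S['scene']['img'][180:280,220:340,::-1],None,fx=5,fy=5,interpolation=cv2.INTER_CUBIC);cv2.imwrite('pics/end.png',y)
E
sed -i "s/T\[2\]+35.8\])/45.]) if z0 else 0;x0=x0 if z0 else 0/" sp.py; python3 - <<'E'
from h import *
for c in('scene','top'):
    s=snapshot(c)
    for n,z in(('spanner',45),('spanner_grip',54),('jaw_pad',0),('stamp',10)):
        for r in finder.pinpoint(n,c)[:2]: print(c,n,round(r['confidence'],2),at(s,r['at'][0]*560,r['at'][1]*420,z).round(0)[:2])
E
```

```text
22.55 [ 0.54539268  0.12223183 -1.22800009] [401.49756172  90.28309705 159.06898621]
scene spanner 0.56 [545.  65.]
scene spanner_grip 0.8 [452.  77.]
scene jaw_pad 0.55 [528. 162.]
scene stamp 0.6 [532. 179.]
scene stamp 0.59 [509. 290.]
top spanner 0.58 [532.  74.]
top jaw_pad 0.45 [525. 160.]
top stamp 0.63 [530. 178.]
top stamp 0.6 [579. 411.]
```

View pics/end.png

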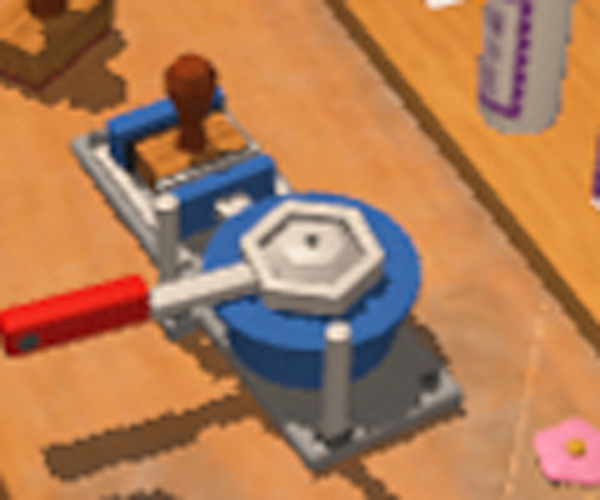

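```bash
python3 - <<'E'
from h import *
a=np.radians(4.4);c,n=np.cos(a),np.sin(a)
for cam in('top','scene'):
    s=snapshot(cam)
    for X in(-14,14):
        print(cam,'x',X)
        for y in np.arange(82,140,2.):
            P=(538.5+c*X-n*y,69.8+n*X+c*y,28);u,v=proj(s,P)
            print(int(y),cv2.getRectSubPix(s['img'],(1,1),(float(u),float(v)))[0,0].tolist(),end=' ')
        print()
s=snapshot('scene');t=snapshot('top')
x=cv2.resize(t['img'][195:235,245:300,::-1],None,fx=14,fy=14,interpolation=cv2.INTER_CUBIC);cv2.imwrite('pics/gap.png',x)
E
```

```text
top x -14
82 [161, 156, 160] 84 [182, 166, 146] 86 [229, 216, 201] 88 [248, 243, 238] 90 [196, 182, 172] 92 [116, 74, 44] 94 [189, 118, 58] 96 [225, 148, 71] 98 [238, 159, 76] 100 [234, 155, 73] 102 [231, 147, 71] 104 [229, 145, 69] 106 [231, 149, 72] 108 [236, 159, 79] 110 [237, 160, 78] 112 [238, 159, 77] 114 [242, 163, 77] 116 [247, 167, 79] 118 [235, 143, 73] 120 [140, 92, 62] 122 [79, 72, 87] 124 [86, 98, 153] 126 [103, 135, 211] 128 [106, 143, 221] 130 [105, 144, 221] 132 [105, 145, 224] 134 [102, 142, 220] 136 [101, 140, 218] 138 [102, 141, 221] 
top x 14
82 [149, 134, 126] 84 [169, 153, 138] 86 [157, 139, 127] 88 [132, 114, 103] 90 [118, 93, 78] 92 [149, 93, 56] 94 [193, 118, 60] 96 [184, 110, 55] 98 [138, 77, 43] 100 [125, 65, 40] 102 [149, 72, 41] 104 [170, 78, 42] 106 [179, 81, 43] 108 [179, 83, 46] 110 [177, 84, 46] 112 [180, 89, 48] 114 [186, 100, 51] 116 [202, 121, 59] 118 [166, 105, 55] 120 [118, 82, 59] 122 [79, 71, 81] 124 [88, 99, 146] 126 [97, 128, 195] 128 [102, 143, 220] 130 [102, 140, 221] 132 [103, 140, 216] 134 [128, 150, 202] 136 [160, 165, 188] 138 [190, 182
[... 387 characters left out ...]
 41] 122 [44, 46, 57] 124 [32, 49, 79] 126 [36, 62, 98] 128 [44, 81, 128] 130 [56, 100, 161] 132 [59, 108, 174] 134 [57, 109, 177] 136 [74, 111, 170] 138 [119, 117, 145] 
scene x 14
82 [64, 106, 167] 84 [80, 101, 138] 86 [102, 104, 115] 88 [121, 113, 104] 90 [116, 103, 91] 92 [105, 86, 70] 94 [148, 99, 56] 96 [196, 119, 49] 98 [206, 126, 53] 100 [210, 129, 54] 102 [195, 118, 47] 104 [186, 111, 42] 106 [194, 116, 46] 108 [202, 121, 49] 110 [201, 120, 47] 112 [196, 117, 46] 114 [190, 113, 46] 116 [162, 97, 41] 118 [111, 63, 28] 120 [79, 39, 19] 122 [72, 31, 15] 124 [73, 31, 14] 126 [75, 32, 15] 128 [75, 31, 13] 130 [77, 31, 9] 132 [80, 32, 12] 134 [83, 36, 16] 136 [89, 38, 17] 138 [98, 40, 15]
```

```bash
python3 -c "
from bench import order
print(order.hand_in())"
```

```text
the job is handed in; nothing more can be done
None
```

I tightened the vise on the small stamp in two spanner strokes to about 0.97 N m (roughly 10.5 N at the red grip), left the spanner seated and released on the nut, and handed the job in at about 23 s; no verdict came back.

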